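# Tare the bench scale through its covered well

### The arm

A 7-joint arm with a two-finger parallel gripper is mounted at the origin on a cart in front of the work surface, level with it; the furniture and walls round the work are solid. World frame = base frame: x ahead of the robot, y to its left, z up, the work surface at z = 0. Lengths are in m, angles in rad, forces in N, time in s.
With the tool pointing down it reaches from about 0.4 to 0.85 m from the base axis. Payload 10.4 kg.
Tool frame: the origin (TCP) lies between the finger pads; the fingertips stand 25 mm ahead of it and the grasp point (between the pads) lies 6 mm ahead of it; x points along the fingers, y is the direction in which the jaws open and shut, and the axes are right-handed (so a half turn about x gives the same grasp; the last joint's range is limited). The gripper opens to 87 mm and grips with 3 to 60 N. Pads are 19 mm wide; open, the fingers measure 117 mm over their backs; the gripper's body (75 mm by 190 mm) begins 51 mm behind the grasp point.
Start: joints at [-1.358, 0.332, -0.065, 1.46, 0.022, 1.35, -0.088], TCP at [0.146, 0.608, 0.248] pointing down, gripper open.
Joint ranges: [-2.6, 2.6], [-0.5, 2.12], [-1.47, 1.34], [0.16, 2.42], [-1.27, 4.41], [0.06, 2.06], [-2.6, 2.6]. Speed limits (rad/s): [2.22, 2.22, 2.79, 2.79, 3.14, 3.14, 3.14].

### API

Orientations are given as a unit quaternion [x, y, z, w].
In Python, from bench import r gives the robot as it stands.
- The arm moves only by the shell command python3 -m pendant 'ROWS' [FORCE]. ROWS is JSON, a list of rows, each an object with "translation": the shift along the world's x, y, z in cm, a list of three; "angular": the turn, a rotation vector about the world's x, y, z in degrees, a list of three; "hand": the opening, from -1 (shut) to 1 (fully open). In form: [{"translation": [dx, dy, dz], "angular": [wx, wy, wz], "hand": hand}, ...]. A call has 1 to 20 rows; each row shifts and turns the commanded pose from where the row before left it; what a row does not reach is not made up. A row lasts 1/10 s, in which the tool goes at most 50 mm and 8.59 degrees, less where a joint would pass 70% of its speed; a pose out of reach is approached as far as the arm can. A call is refused whole if a number of a shift passes 5 or a number of a turn 8.59, either way. A call with a gripper value outside its range is refused whole. The fingers move at their own pace and stop on an object; FORCE is the grip in N (left out, the last holds). Time passes only in rows, so rows that do not move let the fingers close. It gives the time, the measured TCP pose, the force and the opening at its end, in the units of the state.
- r.read_state(): the state, without advancing time (a new reading comes with each control period).
- r.camera(name): name is "scene" or "side" or "wrist"; returns the picture (400x640x3 uint8, red, green, blue); there is no depth.
- r.camera_info(name): a dict with "fx", "fy", "cx", "cy" (pixels), "distortion" ([k1, k2, p1, p2, k3] as OpenCV has them; the pictures are not rectified), "rvec" (rotation vector, rad) and "tvec" (3), from world to camera coordinates, as OpenCV has them; the wrist camera has in their place "mount" (4x4, takes a point from camera to tool coordinates, whose origin is the TCP and whose axes are the tool frame's). Camera axes: x right, y down, z forward; pixel columns grow to the right and rows downward; lengths in m; the calibration is good to about 2 mm. A picture is of the moment at which its call begins: read the wrist's pose just before it. camera_info takes no time and is no camera call.
- r.close_job(): hands the job in, once; it reports no verdict.
Trained networks look in the newest picture that a camera, given by its name, has taken for a name from the list of things; names that differ only in an ending like _2 or _b are one class to them, and where a whole thing is asked for, a point or a joint stands for the part that bears it (a point fixed in the world has none). Each returns a list of dicts, best first, with "confidence" (0 to 1); they miss things now and then, are a little off and sometimes report something else, mostly with a low value. They report only what shows in the picture. A call takes as long as a camera call. They do not tell look-alikes from the thing itself.
- r.find_in(camera, name): "point" ([row, column] in pixels, amid what is visible of it).
- r.mark_of(camera, name): "point" ([row, column] in pixels: a listed point, or the origin of a listed thing).
The state is a dict: "time": time; "joint_positions": joint angles; "joint_vel": joint speeds; "joint_torque": joint torques, N m; "ee_pos": TCP position; "eef_rot": TCP orientation; "ft_force": force on the tool from outside, world axes, zero at the start; "torque": the same for the moment, N m; "width": finger opening in m.
Only numpy, scipy, OpenCV 4.12 (cv2) and the standard library are available. Lean on these libraries where they do the work, as an engineer would, in place of code of your own. Each camera call takes 0.05 s, during which the arm holds its last target.

### The job

Tare the bench scale with the dish of screws standing on it: push its sliding cover all the way to the right to open the round well, reach a fingertip down into that well and press the sunken tare key fully down for a moment, then take the finger out and push the cover all the way back to the left until it is shut over the round well. Only push and press: nothing is picked up, the dish stays where it is on the pan, the key in the square well is not pressed, and the other things on the bench are left alone.

Things in the scene. Friction and masses are not known exactly. Their poses are not given: they have to be found in the camera images.
- scale: bench scale, fixed: grey housing 200 (x) x 170 (y) mm; origin at the centre of its underside, x from its front edge to its back, y to its left. Its front 80 mm is a raised console, top 50 mm above the bench, with two wells side by side and a sliding cover. 6 mm high guide rails and end stops frame the wells at scale x -0.0925 and -0.0275, y -0.073 and +0.073
- round_well (a point): centre of the mouth of the round well (the tare key's), 51 mm diameter, 34 mm deep, in the left half of the console at scale x -0.060, y +0.034; level with the console top, 50 mm above the bench
- square_well (a point): centre of the mouth of the square well (the calibration key's), 45 x 45 mm, 34 mm deep, in the right half of the console at scale x -0.060, y -0.034; 50 mm above the bench
- tare_key_top (a point): centre of the top face of the tare key at the bottom of the round well: a black round key, 28 mm diameter; at rest its top is 22 mm below the console top (28 mm above the bench), the well's floor 12 mm lower still
- tare_key (a joint): travel of the tare key, m: 0 = up, 0.005 = fully down. A spring pushes it back: about 1.8 N to start it, 3.3 N to hold it fully down
- cal_key (a joint): travel of the calibration key at the bottom of the square well, m; same shape, size, depth and spring as the tare key; must stay at 0
- cover (a joint): travel of the sliding cover along the scale's -y direction (to the scale's right), m: 0 = closed, right over the round well; 0.068 = fully open, at its right stop, then over the square well. It stays where it is left; about 1 N of friction. It clears the round well beyond 0.054
- cover_rib (a point): middle of the upright thumb rib of the white cover, moves with it: the rib is 36 mm long along the scale's x, 8 mm thick along y, and stands on the middle of the 59 x 56 mm, 4 mm thick cover plate. The rib's top is 9 mm above this point (74.5 mm above the bench), the plate's upper face 11 mm below it (54.5 mm above the bench)
- screw_dish: shallow metal dish with tiny screws, 71 mm diameter, 17 mm high, standing loose on the round steel pan behind the console (pan 100 mm diameter, centre at scale x 0.042, y 0, top 44 mm above the bench); origin at the centre of its underside
- solder_reel: small reel of wire, 56 mm diameter, 34 mm high, on the bench to the left of the scale; bystander; origin at the centre of its underside
- jar: small screw-cap jar, 42 mm diameter, 52 mm high, on the bench to the right of the scale; bystander; origin at the centre of its underside
- case: small black case, 57 x 75 x 32 mm high, on the bench to the right of the scale's front; bystander; origin at the centre of its underside
- driver: precision screwdriver, 164 mm long, 13 mm thick, lying on the bench left of the scale; bystander; origin at the centre of its underside
- jar_screws: open clear jar with old screws, 64 mm diameter, 74 mm high, at the back of the bench; bystander; origin at the centre of its underside
Mind the look-alikes: they are no part of the job. What is meant by the screw_dish is not orange, and is the larger of those in its own colour.

How it is judged:
On the way, in this order (a step that is already met when the one before it is completed fails the run):
1. the cover is pushed open (at least 60 of its 68 mm) (value of joint cover above 0.06 m), for 0.1 s.
2. the tare key is pressed down at least 4 of its 5 mm by the fingers, for 0.2 s (value of joint tare_key above 0.004 m and contact force between the fingers and tare_key above 0.5 N), for 0.2 s.
At the end, for the whole second after the job is handed in: the cover is shut again over the round well (within 6 mm of its left stop), both keys are up, and the dish stands still and upright on the pan within 15 mm of where it was (value of joint cover below 0.006 m and value of joint each of tare_key, cal_key below 0.001 m and horizontal distance between screw_dish and scale below 0.075 m and distance of screw_dish from where it was at the start of the episode below 0.015 m and angle between screw_dish's own z axis and vertical below 0.1 rad and linear speed of screw_dish below 0.02 m/s); the robot touches nothing.
It fails at once if the calibration key in the square well is pressed (more than 2 mm) (value of joint cal_key above 0.002 m).
It fails at once if the screw dish is shifted by more than 15 mm, lifted or tipped (distance of screw_dish from where it was at the start of the episode above 0.015 m or z of screw_dish in the frame of scale above 0.052 m or angle between screw_dish's own z axis and vertical above 0.2 rad).
It fails at once if another thing on the bench is displaced by more than 25 mm, lifted or knocked over (distance of any of solder_reel, jar, case, driver, jar_screws from where it was at the start of the episode above 0.025 m or height (world z) of any of solder_reel, jar, case, driver, jar_screws above 0.012 m or angle between any of solder_reel, jar, case, jar_screws's own z axis and vertical above 0.4 rad).
It also fails if it takes over 46 s, if anything falls off the work surface, if the arm or the gripper's body presses on something with over 40 N, if the wrist force passes 120 N, or if a joint passes its speed limit or range.

## Working session

There is one attempt and no reset: what is moved stays moved. The work goes in short steps, Python scripts to look and compute and a shell command to move; the robot and the scene stay as the last step left them, time stands still between calls to the robot, and variables do not carry over. Pictures are saved under pics/ and viewed, and the job is handed in when it is done.

```bash
mkdir -p pics; ls; python3 - <<'E'
from bench import r
import cv2
s=r.read_state(); print(s)
for c in ["scene","side","wrist"]:
    im=r.camera(c); cv2.imwrite(f"pics/{c}0.png",im[:,:,::-1])
    print(c,r.camera_info(c))
    for n in ["round_well","square_well","cover_rib","screw_dish","scale"]:
        try: print(n,[(round(d["confidence"],2),[round(float(x)) for x in d["point"]]) for d in r.mark_of(c,n)][:3])
        except Exception as e: print(n,e)
E
```

```text
pics
{'time': 0.0, 'joint_positions': array([-1.35759183,  0.33285412, -0.06465823,  1.46096848,  0.02163808,
        1.3499284 , -0.08850088]), 'joint_vel': array([-0.00015516, -0.00010828,  0.00077184,  0.00018631, -0.00021689,
       -0.00107486, -0.00016745]), 'joint_torque': array([ 1.08453194e-03, -6.23239732e+01,  2.52715568e-02, -3.89904714e+01,
       -6.14034967e-02,  3.96760495e-02,  1.05040240e-04]), 'ee_pos': array([0.14597061, 0.6073327 , 0.24675196]), 'eef_rot': array([ 0.08266333,  0.70221515, -0.08369687,  0.7021791 ]), 'ft_force': array([-0.25919247, -0.2502093 ,  0.07596794]), 'torque': array([ 0.01272167, -0.01754357,  0.02524849]), 'width': 0.0871450818675281}
scene {'fx': 423.51175040525254, 'fy': 423.51175040525254, 'cx': 325.6586882018561, 'cy': 201.73656086380717, 'distortion': array([-0.09807405,  0.        ,  0.        ,  0.        ,  0.        ]), 'rvec': array([ 1.32394942, -1.88176738,  1.11806308]), 'tvec': array([0.1157909 , 0.33388179, 0.70133422])}
round_well [(0.78, [235, 340])]
square_well []
cover_rib [(0.58, [228, 344])]
screw_dish [(0.55, [212, 
[... 489 characters left out ...]
 [(0.96, [213, 330]), (0.77, [247, 431]), (0.77, [233, 231])]
scale [(0.85, [233, 322])]
wrist {'fx': 340.57317486988575, 'fy': 340.57317486988575, 'cx': 324.661599457734, 'cy': 195.3000210064457, 'distortion': array([-0.03299209,  0.        ,  0.        ,  0.        ,  0.        ]), 'mount': array([[ 6.80783204e-04, -2.61177339e-01,  9.65290596e-01,
        -1.36868340e-01],
       [ 9.99999187e-01,  1.21873774e-03, -3.75509689e-04,
         6.32269562e-04],
       [-1.07836146e-03,  9.65290066e-01,  2.61177956e-01,
        -7.17046133e-02],
       [ 0.00000000e+00,  0.00000000e+00,  0.00000000e+00,
         1.00000000e+00]])}
round_well []
square_well []
cover_rib []
screw_dish []
scale []
```

View pics/scene0.png

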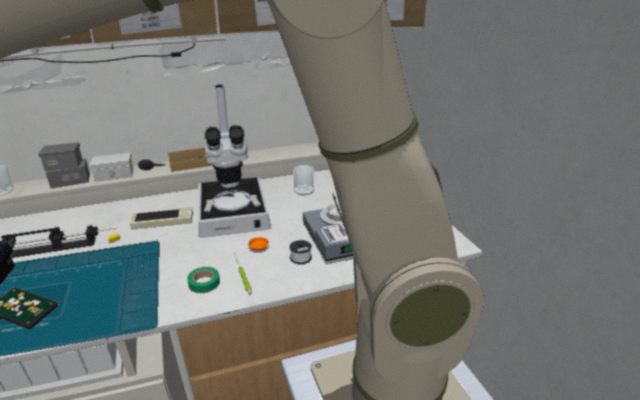

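View pics/side0.png

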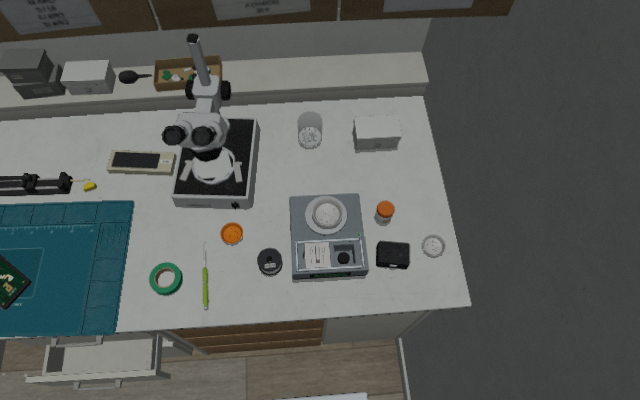

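```bash
cat > h.py <<'E'
import numpy as np, cv2
from scipy.optimize import least_squares
from scipy.spatial.transform import Rotation as R
from bench import r
def K(i): return np.array([[i['fx'],0,i['cx']],[0,i['fy'],i['cy']],[0,0,1.]])
def proj(c,P):
    i=r.camera_info(c)
    return cv2.projectPoints(np.atleast_2d(np.array(P,float)),i['rvec'],i['tvec'],K(i),i['distortion'])[0][:,0]  # (col,row)
def onplane(c,rc,z):
    i=r.camera_info(c)
    n=cv2.undistortPoints(np.array([[[rc[1],rc[0]]]],float),K(i),i['distortion'])[0,0]
    M=cv2.Rodrigues(i['rvec'])[0]; C=-M.T@i['tvec']; d=M.T@np.array([n[0],n[1],1])
    return C+d*(z-C[2])/d[2]
E
python3 - <<'E'
from h import *
for c in ["scene","side"]:
    i=r.camera_info(c); M=cv2.Rodrigues(i['rvec'])[0]; print(c,"C",-M.T@i['tvec'])
print(onplane("scene",[235,340],.05),onplane("scene",[228,344],.0655),onplane("scene",[212,339],.044))
for n,p,z in [("rw",[255,315],.05),("sw",[253,344],.05),("rib",[253,318],.0655),("dish",[213,330],.044),("scale",[233,322],0)]: print(n,onplane("side",p,z))
E
```

```text
scene C [-0.38273404  0.26963874  0.63052666]
side C [ 0.11891049 -0.03702076  0.9842664 ]
[ 0.42904097 -0.07086056  0.05      ] [ 0.43331938 -0.08281232  0.0655    ] [ 0.54448173 -0.11415311  0.044     ]
rw [ 0.43814333 -0.07334892  0.05      ]
sw [ 0.43813248 -0.13859189  0.05      ]
rib [ 0.43698843 -0.07969464  0.0655    ]
dish [ 0.54117168 -0.11674404  0.044     ]
scale [ 0.50956457 -0.09638606  0.        ]
```

```bash
cat >> h.py <<'E'
def S(P,x,y,yaw): 
    P=np.atleast_2d(np.array(P,float)); return P@R.from_euler('z',yaw).as_matrix().T+[x,y,0]
def overlay(c,im,pose,cov=0.,crop=(180,300,270,390),k=6):
    cv=[]
    q=lambda cx,cy,a,b,z:[[cx+a,cy+b,z],[cx+a,cy-b,z],[cx-a,cy-b,z],[cx-a,cy+b,z]]
    t=np.linspace(0,2*np.pi,40)
    ci=lambda cx,cy,rr,z:[[cx+rr*np.cos(u),cy+rr*np.sin(u),z] for u in t]
    ry=.034-cov
    sh=[(q(0,0,.1,.085,0),(0,0,255)),(q(-.06,0,.04,.085,.05),(0,255,0)),(q(-.06,0,.0325,.073,.056),(255,255,0)),(ci(.042,0,.05,.044),(255,0,255)),(q(-.06,-.034,.0225,.0225,.05),(0,255,255)),(ci(-.06,.034,.0255,.05),(255,128,0)),(q(-.06,ry,.018,.004,.0745),(0,0,255))]
    r0,r1,c0,c1=crop
    o=cv2.resize(im[r0:r1,c0:c1,::-1],None,fx=k,fy=k,interpolation=cv2.INTER_CUBIC)
    for P,col in sh:
        p=((proj(c,S(P,*pose))-[c0,r0]+.5)*k).astype(np.int32)
        cv2.polylines(o,[p],True,col,1)
    return o
E
python3 - <<'E'
from h import *
im=cv2.imread("pics/side0.png")[:,:,::-1]
o=overlay("side",im,(0.498,-0.107,0.0))
cv2.imwrite("pics/ov1.png",o[:600])
im=cv2.resize(im[180:280,270:390],None,fx=6,fy=6,interpolation=cv2.INTER_CUBIC); cv2.imwrite("pics/z1.png",im[:,:,::-1])
print(R.from_quat(r.read_state()['eef_rot']).as_matrix().round(3))
for n,p in [("case",[255,393]),("reel",[262,270]),("microscope",[190,245]),("jarscrews",[135,310]),("jar",[215,386])]: print(n,onplane("side",p,0.02))
E
```

```text
[[ 0.     0.234  0.972]
 [ 0.     0.972 -0.234]
 [-1.     0.    -0.   ]]
case [ 0.43515911 -0.25475019  0.02      ]
reel [0.43893356 0.0295612  0.02      ]
microscope [0.62899254 0.08539352 0.02      ]
jarscrews [ 0.78113972 -0.08675794  0.02      ]
jar [ 0.53704503 -0.25339459  0.02      ]
```

View pics/ov1.png

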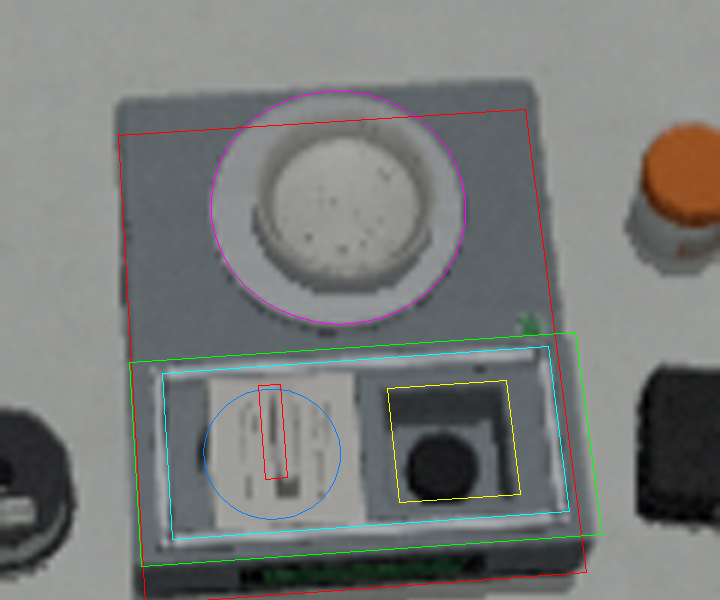

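View pics/z1.png

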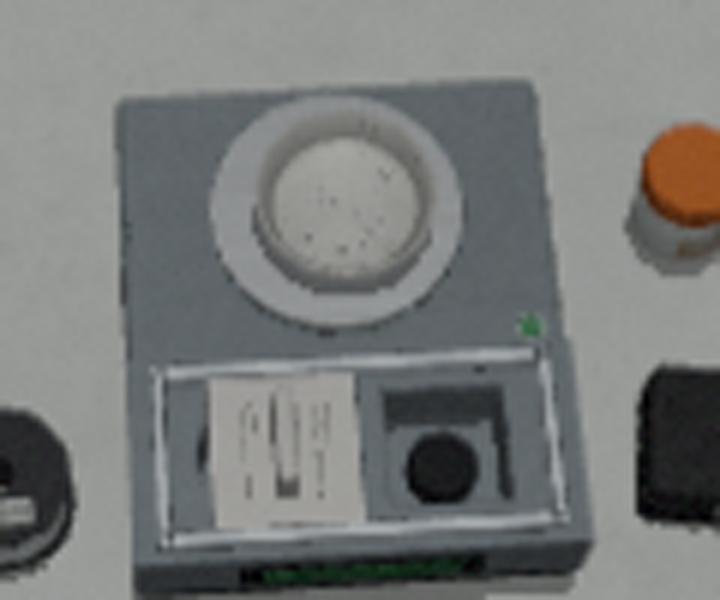

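```bash
python3 -m pendant '[{"translation":[2,-2,0],"angular":[0,0,0],"hand":-1},{"translation":[2.5,-2.5,0],"angular":[0,0,0],"hand":-1},{"translation":[2.5,-2.5,0],"angular":[0,0,2],"hand":-1},{"translation":[2.5,-2.5,0],"angular":[0,0,2],"hand":-1},{"translation":[2.5,-2.5,0],"angular":[0,0,2],"hand":-1},{"translation":[2.5,-2.5,0],"angular":[0,0,2],"hand":-1},{"translation":[2.5,-2.5,0],"angular":[0,0,2],"hand":-1},{"translation":[2.5,-3,0],"angular":[0,0,2],"hand":-1},{"translation":[2.5,-3,0],"angular":[0,0,1],"hand":-1},{"translation":[2.5,-3,0],"angular":[0,0,0],"hand":-1},{"translation":[2,-3,0],"angular":[0,0,0],"hand":-1},{"translation":[2,-3,0],"angular":[0,0,0],"hand":-1},{"translation":[1,-3,0],"angular":[0,0,0],"hand":-1},{"translation":[0,-3,0],"angular":[0,0,0],"hand":-1},{"translation":[0,-3,0],"angular":[0,0,0],"hand":-1},{"translation":[0,-3,0],"angular":[0,0,0],"hand":-1},{"translation":[0,-3,0],"angular":[0,0,0],"hand":-1},{"translation":[0,-3,0],"angular":[0,0,0],"hand":-1}]'
```

```text
time: 2.7
ee_pos: [0.4409, 0.1065, 0.2478]
eef_rot: [0.003, 0.707, -0.003, 0.707]
ft_force: [0.4, -0.4, 0.5]
width: 0.0001
```

```bash
python3 -m pendant '[{"translation":[0,-3,0],"angular":[0,0,0],"hand":-1},{"translation":[0,-3,0],"angular":[0,0,0],"hand":-1},{"translation":[0,-3,0],"angular":[0,0,0],"hand":-1},{"translation":[0,-3,0],"angular":[0,0,0],"hand":-1},{"translation":[0,-2,0],"angular":[0,0,0],"hand":-1},{"translation":[0,0,0],"angular":[0,0,0],"hand":-1},{"translation":[0,0,0],"angular":[0,0,0],"hand":-1}]'
cat >> h.py <<'E'
def wristcam():
    s=r.read_state(); im=r.camera("wrist"); i=r.camera_info("wrist")
    T=np.eye(4); T[:3,:3]=R.from_quat(s['eef_rot']).as_matrix(); T[:3,3]=s['ee_pos']
    W=np.linalg.inv(T@i['mount'])
    return im,dict(i,rvec=cv2.Rodrigues(W[:3,:3])[0],tvec=W[:3,3].copy())
_ci=r.camera_info
WI=None
class _P: pass
def projw(i,P): return cv2.projectPoints(np.atleast_2d(np.array(P,float)),i['rvec'],i['tvec'],K(i),i['distortion'])[0][:,0]
def onplanew(i,rc,z):
    n=cv2.undistortPoints(np.array([[[rc[1],rc[0]]]],float),K(i),i['distortion'])[0,0]
    M=cv2.Rodrigues(i['rvec'])[0]; C=-M.T@i['tvec']; d=M.T@np.array([n[0],n[1],1])
    return C+d*(z-C[2])/d[2]
E
cat > w.py <<'E'
import sys,h
from h import *
im,i=wristcam()
h.proj=lambda c,P:projw(i,P)
pose=tuple(float(a) for a in sys.argv[2].split(',')); 
o=overlay("wrist",im,pose,float(sys.argv[3]),(0,400,0,640),1.25)  if 0 else None
def ov():
    global o
    q=h.overlay
    return q("wrist",im,pose,float(sys.argv[3]),(0,400,0,640),1.25)
cv2.imwrite(f"pics/{sys.argv[1]}.png",ov()); cv2.imwrite(f"pics/{sys.argv[1]}_raw.png",im[:,:,::-1])
for n,z in [("round_well",.05),("square_well",.05),("cover_rib",.0655),("screw_dish",.044),("scale",0)]:
    for d in r.mark_of("wrist",n)[:2]: print(n,round(d['confidence'],2),np.round(d['point']),onplanew(i,d['point'],z).round(4))
print(r.read_state()['ee_pos'].round(4))
E
python3 w.py w1 0.4965,-0.105,-0.01 0.006
```

```text
time: 3.4
ee_pos: [0.441, -0.032, 0.2477]
eef_rot: [0.004, 0.707, -0.003, 0.707]
ft_force: [-0.2, 0.3, 0.3]
width: 0.0003
round_well 0.61 [176. 287.] [ 0.4395 -0.069   0.05  ]
square_well 0.96 [175. 217.] [ 0.4381 -0.1393  0.05  ]
cover_rib 0.71 [177. 278.] [ 0.437  -0.0763  0.0655]
screw_dish 0.89 [184.  49.] [ 0.4469 -0.3211  0.044 ]
screw_dish 0.61 [229. 450.] [0.5004 0.1027 0.044 ]
scale 0.8 [214. 268.] [ 0.4957 -0.0993  0.    ]
[ 0.441  -0.0316  0.2476]
```

View pics/w1.png

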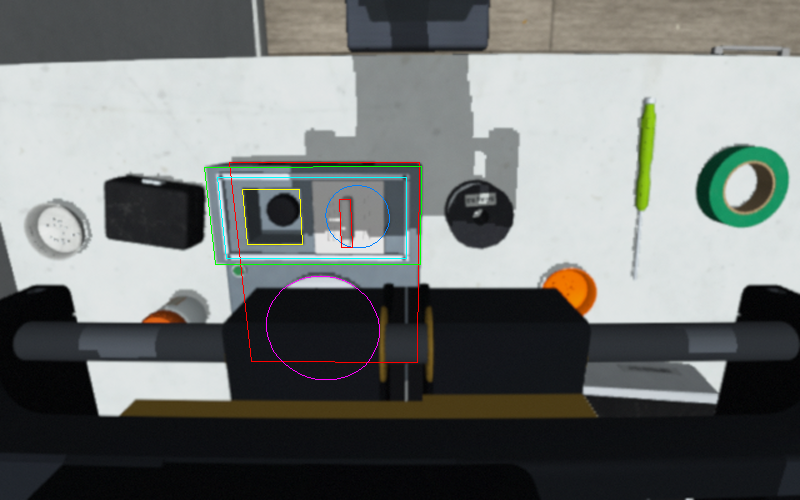

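```bash
python3 - <<'E'
import cv2
a=cv2.imread("pics/w1.png")[150:280,190:440]; b=cv2.imread("pics/w1_raw.png")[120:224,152:352]
cv2.imwrite("pics/w1z.png",cv2.vconcat([cv2.resize(a,(560,292),interpolation=cv2.INTER_NEAREST),cv2.resize(b,(560,292),interpolation=cv2.INTER_CUBIC)]))
E
```

```text
(no output)
```

View pics/w1z.png

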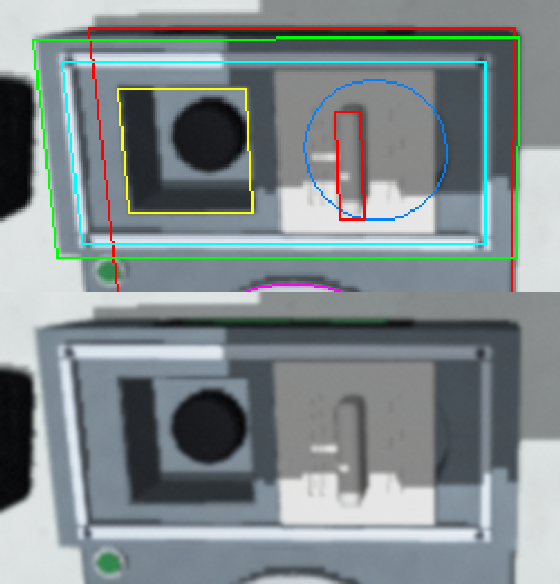

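```bash
python3 -m pendant '[{"translation":[-0.4,0,-2],"angular":[0,0,-0.9],"hand":-1},{"translation":[0,0,-3],"angular":[0,0,0],"hand":-1},{"translation":[0,0,-3],"angular":[0,0,0],"hand":-1},{"translation":[0,0,-3],"angular":[0,0,0],"hand":-1},{"translation":[0,0,-2],"angular":[0,0,0],"hand":-1},{"translation":[0,0,-1.5],"angular":[0,0,0],"hand":-1},{"translation":[0,0,-1],"angular":[0,0,0],"hand":-1},{"translation":[0,0,-0.5],"angular":[0,0,0],"hand":-1},{"translation":[0,0,0],"angular":[0,0,0],"hand":-1},{"translation":[0,0,0],"angular":[0,0,0],"hand":-1}]'
python3 - <<'E'
from h import *
for c in ["scene","side","wrist"]:
    cv2.imwrite(f"pics/{c}1.png",r.camera(c)[:,:,::-1])
im=cv2.imread("pics/side1.png"); cv2.imwrite("pics/side1z.png",cv2.resize(im[180:300,250:410],None,fx=5,fy=5,interpolation=cv2.INTER_CUBIC))
E
```

```text
time: 4.7
ee_pos: [0.4374, -0.0322, 0.0881]
eef_rot: [0.009, 0.707, -0.009, 0.707]
ft_force: [-0.8, -0.1, 0.8]
width: 0.0003
```

View pics/side1z.png

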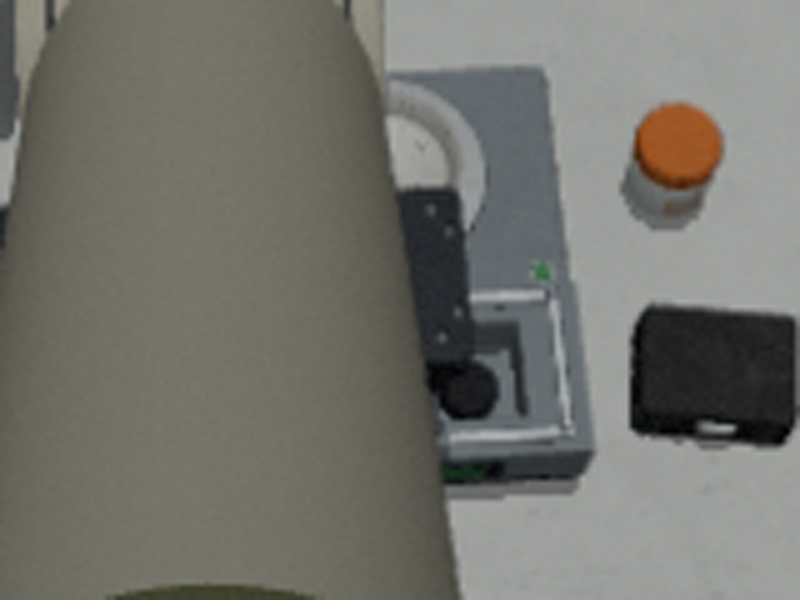

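View pics/wrist1.png

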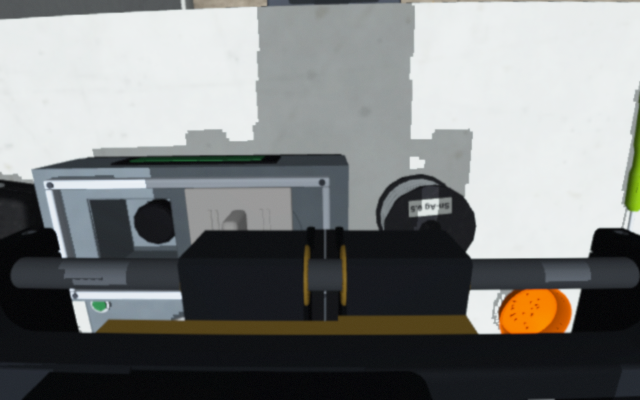

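```bash
python3 -m pendant '[{"translation":[0,-1,-0.1],"angular":[0,0,0.5],"hand":-1},{"translation":[0,-1,0],"angular":[0,0,0],"hand":-1},{"translation":[0,-0.5,0],"angular":[0,0,0],"hand":-1},{"translation":[0,-0.7,0],"angular":[0,0,0],"hand":-1},{"translation":[0,-0.7,0],"angular":[0,0,0],"hand":-1},{"translation":[0,-0.7,0],"angular":[0,0,0],"hand":-1}]'
python3 -m pendant '[{"translation":[0,-0.7,0],"angular":[0,0,0],"hand":-1},{"translation":[0,-0.7,0],"angular":[0,0,0],"hand":-1},{"translation":[0,-0.7,0],"angular":[0,0,0],"hand":-1},{"translation":[0,-0.7,0],"angular":[0,0,0],"hand":-1},{"translation":[0,-0.5,0],"angular":[0,0,0],"hand":-1}]'
```

```text
time: 5.45
ee_pos: [0.437, -0.0786, 0.0866]
eef_rot: [0.006, 0.707, -0.005, 0.707]
ft_force: [-0.6, 0.4, 1.1]
width: 0.0006
time: 5.95
ee_pos: [0.4368, -0.112, 0.0865]
eef_rot: [0.006, 0.707, -0.006, 0.707]
ft_force: [-1.4, 1.9, -0.4]
width: 0.0011
```

```bash
python3 -m pendant '[{"translation":[0,-0.4,0],"angular":[0,0,0],"hand":-1},{"translation":[0,-0.3,0],"angular":[0,0,0],"hand":-1},{"translation":[0,-0.2,0],"angular":[0,0,0],"hand":-1},{"translation":[0,0,0],"angular":[0,0,0],"hand":-1}]'
```

```text
time: 6.35
ee_pos: [0.4372, -0.1205, 0.0866]
eef_rot: [0.006, 0.707, -0.006, 0.707]
ft_force: [-0.6, 0.1, 0.6]
width: 0.0005
```

```bash
python3 -m pendant '[{"translation":[0,-0.2,0],"angular":[0,0,0],"hand":-1},{"translation":[0,-0.1,0],"angular":[0,0,0],"hand":-1}]';python3 -m pendant '[{"translation":[0,-0.2,0],"angular":[0,0,0],"hand":-1},{"translation":[0,0,0],"angular":[0,0,0],"hand":-1}]'; python3 w.py w2 0.4965,-0.105,-0.01 0.068
```

```text
time: 6.55
ee_pos: [0.4372, -0.1233, 0.0866]
eef_rot: [0.006, 0.707, -0.005, 0.707]
ft_force: [-0.6, 0.5, -0.1]
width: 0.0003
time: 6.75
ee_pos: [0.4371, -0.1254, 0.0867]
eef_rot: [0.006, 0.707, -0.006, 0.707]
ft_force: [-0.3, 1.2, 0.5]
width: 0.0002
round_well 0.92 [237. 426.] [ 0.4368 -0.0693  0.05  ]
square_well 0.91 [239. 301.] [ 0.4373 -0.1374  0.05  ]
square_well 0.24 [212. 548.] [ 0.4238 -0.0032  0.05  ]
screw_dish 0.79 [238.   7.] [ 0.4375 -0.3107  0.044 ]
[ 0.4371 -0.1253  0.0866]
```

View pics/w2.png

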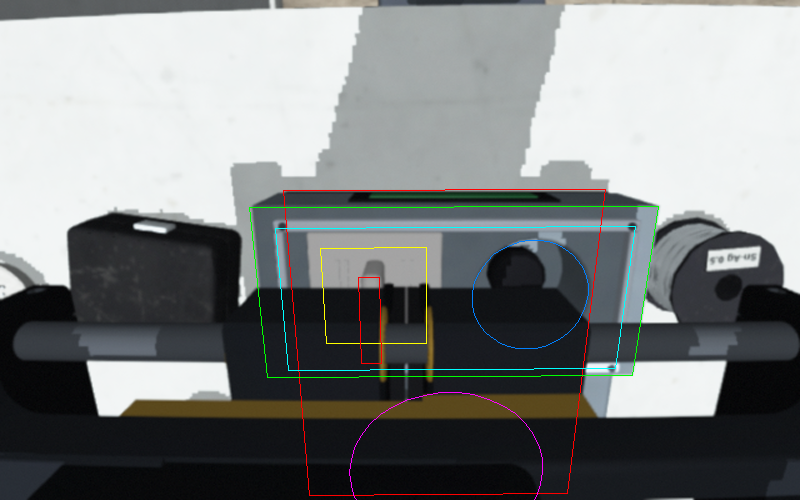

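```bash
python3 -m pendant '[{"translation":[0,-0.2,0],"angular":[0,0,0],"hand":-1},{"translation":[0,0,0],"angular":[0,0,0],"hand":-1}]';python3 -m pendant '[{"translation":[0,-0.2,0],"angular":[0,0,0],"hand":-1},{"translation":[0,0,0],"angular":[0,0,0],"hand":-1}]'
```

```text
time: 7.25
ee_pos: [0.4371, -0.1255, 0.0866]
eef_rot: [0.006, 0.707, -0.004, 0.707]
ft_force: [-0.5, 8.4, 2.6]
width: 0.0007
time: 7.45
ee_pos: [0.4371, -0.1257, 0.0866]
eef_rot: [0.006, 0.707, -0.003, 0.707]
ft_force: [-1.3, 15.8, 6.2]
width: 0.0004
```

```bash
python3 -m pendant '[{"translation":[0,1,0],"angular":[0,0,0],"hand":-1},{"translation":[0,2,1],"angular":[0,0,0],"hand":-1},{"translation":[0,2,1],"angular":[0,0,0],"hand":-1},{"translation":[0,0.9,0],"angular":[0,0,0],"hand":-1},{"translation":[0,0,0],"angular":[0,0,0],"hand":-1},{"translation":[0,0,0],"angular":[0,0,0],"hand":-1}]';  python3 w.py w3 0.4965,-0.105,-0.01 0.068
```

```text
time: 8.05
ee_pos: [0.4367, -0.0709, 0.1061]
eef_rot: [0.006, 0.707, -0.006, 0.707]
ft_force: [-0.5, -0.1, 0.6]
width: 0.0003
round_well 0.61 [228. 327.] [ 0.4376 -0.0691  0.05  ]
square_well 0.65 [228. 213.] [ 0.4371 -0.1381  0.05  ]
cover_rib 0.74 [235. 203.] [ 0.4354 -0.1384  0.0655]
screw_dish 0.61 [298. 558.] [0.4925 0.0861 0.044 ]
scale 0.2 [238. 204.] [ 0.4637 -0.1638  0.    ]
[ 0.4368 -0.0708  0.1064]
```

View pics/w3.png

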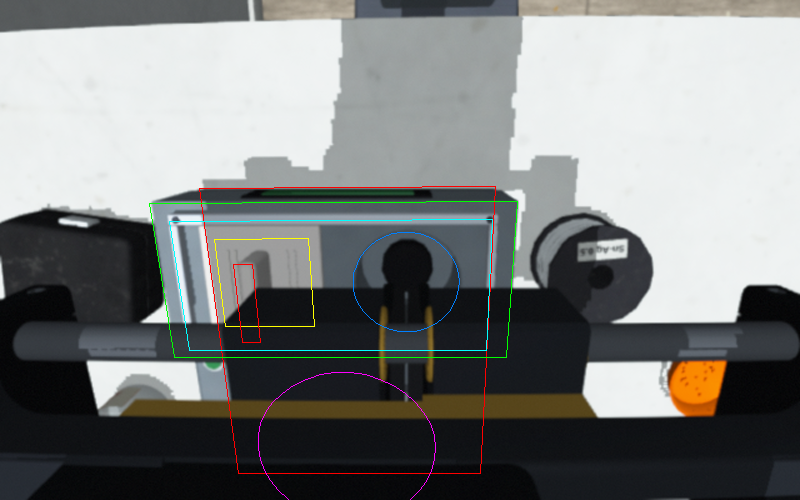

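```bash
python3 -m pendant '[{"translation":[0,0,-1.5],"angular":[0,0,0],"hand":-1},{"translation":[0,0,-1.5],"angular":[0,0,0],"hand":-1},{"translation":[0,0,-1],"angular":[0,0,0],"hand":-1},{"translation":[0,0,-0.7],"angular":[0,0,0],"hand":-1},{"translation":[0,0,-0.4],"angular":[0,0,0],"hand":-1},{"translation":[0,0,0],"angular":[0,0,0],"hand":-1}]';python3 -m pendant '[{"translation":[0,0,-0.3],"angular":[0,0,0],"hand":-1},{"translation":[0,0,-0.2],"angular":[0,0,0],"hand":-1}]'
```

```text
time: 8.95
ee_pos: [0.4369, -0.0704, 0.0553]
eef_rot: [0.006, 0.707, -0.006, 0.707]
ft_force: [-0.4, -0.4, 1.6]
width: 0.0003
time: 9.15
ee_pos: [0.4375, -0.0703, 0.0509]
eef_rot: [0.006, 0.707, -0.006, 0.707]
ft_force: [-0.1, -0.4, 2.8]
width: 0.0004
```

```bash
python3 -m pendant '[{"translation":[0,0,-0.2],"angular":[0,0,0],"hand":-1},{"translation":[0,0,0],"angular":[0,0,0],"hand":-1}]';python3 -m pendant '[{"translation":[0,0,-0.2],"angular":[0,0,0],"hand":-1},{"translation":[0,0,0],"angular":[0,0,0],"hand":-1}]'
```

```text
time: 9.35
ee_pos: [0.4374, -0.0703, 0.0487]
eef_rot: [0.006, 0.707, -0.006, 0.707]
ft_force: [0.8, 0.1, 2.7]
width: 0.0006
time: 9.55
ee_pos: [0.4376, -0.0703, 0.048]
eef_rot: [0.006, 0.707, -0.005, 0.707]
ft_force: [-7.9, -0.0, 27.1]
width: 0.0007
```

```bash
python3 -m pendant '[{"translation":[0,0,0.1],"angular":[0,0,0],"hand":-1},{"translation":[0,0,0],"angular":[0,0,0],"hand":-1},{"translation":[0,0,0],"angular":[0,0,0],"hand":-1},{"translation":[0,0,0],"angular":[0,0,0],"hand":-1}]'; python3 -m pendant '[{"translation":[0,0,1],"angular":[0,0,0],"hand":-1},{"translation":[0,0,2],"angular":[0,0,0],"hand":-1},{"translation":[0,0,3],"angular":[0,0,0],"hand":-1},{"translation":[0,0,1],"angular":[0,0,0],"hand":-1},{"translation":[0,0,0],"angular":[0,0,0],"hand":-1}]'
```

```text
time: 9.95
ee_pos: [0.4375, -0.0703, 0.0483]
eef_rot: [0.006, 0.707, -0.006, 0.707]
ft_force: [-2.6, -0.4, 13.3]
width: 0.0006
time: 10.45
ee_pos: [0.4378, -0.0701, 0.1188]
eef_rot: [0.006, 0.706, -0.005, 0.708]
ft_force: [-0.5, 0.8, -0.7]
width: 0.0007
```

```bash
python3 -m pendant '[{"translation":[0,-1,1],"angular":[0,0,0],"hand":-1},{"translation":[0,-2.5,0],"angular":[0,0,0],"hand":-1},{"translation":[0,-2.5,0],"angular":[0,0,0],"hand":-1},{"translation":[0,-2.5,0],"angular":[0,0,0],"hand":-1},{"translation":[0,-1.9,0],"angular":[0,0,0],"hand":-1},{"translation":[0,0,0],"angular":[0,0,0],"hand":-1},{"translation":[0,0,0],"angular":[0,0,0],"hand":-1}]';  python3 w.py w4 0.4965,-0.105,-0.01 0.068
```

```text
time: 11.15
ee_pos: [0.4363, -0.1746, 0.127]
eef_rot: [0.006, 0.708, -0.006, 0.706]
ft_force: [0.0, 0.9, 0.4]
width: 0.0006
round_well 0.93 [217. 481.] [ 0.4392 -0.0695  0.05  ]
square_well 0.83 [217. 380.] [ 0.4377 -0.1373  0.05  ]
cover_rib 0.6 [225. 381.] [ 0.4382 -0.1392  0.0655]
screw_dish 0.82 [221. 104.] [ 0.4401 -0.3268  0.044 ]
[ 0.437  -0.1737  0.1275]
```

View pics/w4.png

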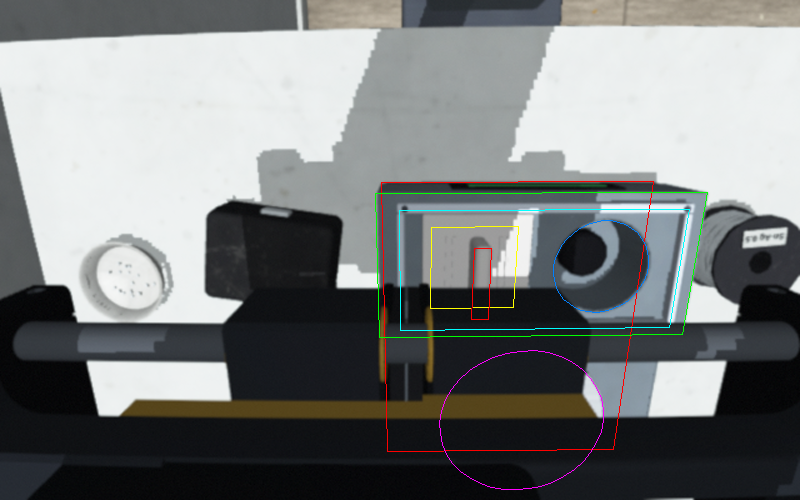

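```bash
python3 -m pendant '[{"translation":[0,0,-1.5],"angular":[0,0,0],"hand":-1},{"translation":[0,0,-1.5],"angular":[0,0,0],"hand":-1},{"translation":[0,0,-0.8],"angular":[0,0,0],"hand":-1},{"translation":[0,0,-0.2],"angular":[0,0,0],"hand":-1},{"translation":[0,0,0],"angular":[0,0,0],"hand":-1},{"translation":[0,0.7,0],"angular":[0,0,0],"hand":-1},{"translation":[0,0.7,0],"angular":[0,0,0],"hand":-1},{"translation":[0,0.7,0],"angular":[0,0,0],"hand":-1},{"translation":[0,0.7,0],"angular":[0,0,0],"hand":-1}]'; python3 -m pendant '[{"translation":[0,0.7,0],"angular":[0,0,0],"hand":-1},{"translation":[0,0.7,0],"angular":[0,0,0],"hand":-1},{"translation":[0,0.7,0],"angular":[0,0,0],"hand":-1},{"translation":[0,0.7,0],"angular":[0,0,0],"hand":-1},{"translation":[0,0.7,0],"angular":[0,0,0],"hand":-1},{"translation":[0,0.7,0],"angular":[0,0,0],"hand":-1},{"translation":[0,0.7,0],"angular":[0,0,0],"hand":-1},{"translation":[0,0.4,0],"angular":[0,0,0],"hand":-1}]'
```

```text
time: 12.35
ee_pos: [0.4373, -0.1456, 0.0879]
eef_rot: [0.005, 0.707, -0.005, 0.707]
ft_force: [1.2, -1.7, 0.8]
width: 0.0005
time: 13.15
ee_pos: [0.437, -0.0925, 0.0875]
eef_rot: [0.005, 0.707, -0.005, 0.707]
ft_force: [0.6, -2.4, -0.8]
width: 0.0003
```

```bash
python3 -m pendant '[{"translation":[0,0.4,0],"angular":[0,0,0],"hand":-1},{"translation":[0,0.3,0],"angular":[0,0,0],"hand":-1},{"translation":[0,0,0],"angular":[0,0,0],"hand":-1}]'; python3 -m pendant '[{"translation":[0,0.2,0],"angular":[0,0,0],"hand":-1},{"translation":[0,0,0],"angular":[0,0,0],"hand":-1}]'; python3 -m pendant '[{"translation":[0,0.2,0],"angular":[0,0,0],"hand":-1},{"translation":[0,0,0],"angular":[0,0,0],"hand":-1}]'
```

```text
time: 13.45
ee_pos: [0.4369, -0.0858, 0.0875]
eef_rot: [0.006, 0.707, -0.005, 0.707]
ft_force: [-0.2, -0.3, -0.2]
width: 0.0003
time: 13.65
ee_pos: [0.4368, -0.0842, 0.0875]
eef_rot: [0.006, 0.707, -0.006, 0.707]
ft_force: [-0.4, 0.6, 0.1]
width: 0.0008
time: 13.85
ee_pos: [0.4368, -0.0834, 0.0875]
eef_rot: [0.005, 0.707, -0.006, 0.707]
ft_force: [-0.2, -6.3, -0.5]
width: 0.0002
```

```bash
python3 -m pendant '[{"translation":[0,0.1,0],"angular":[0,0,0],"hand":-1},{"translation":[0,0,0],"angular":[0,0,0],"hand":-1}]'; python3 -m pendant '[{"translation":[0,-1,0],"angular":[0,0,0],"hand":-1},{"translation":[0,-1,0],"angular":[0,0,0],"hand":-1},{"translation":[0,0,2],"angular":[0,0,0],"hand":-1},{"translation":[0,0,3],"angular":[0,0,0],"hand":-1},{"translation":[0,0,3],"angular":[0,0,0],"hand":-1},{"translation":[0,0,3],"angular":[0,0,0],"hand":-1},{"translation":[0,0,3],"angular":[0,0,0],"hand":-1},{"translation":[0,0,2],"angular":[0,0,0],"hand":-1},{"translation":[0,0,0],"angular":[0,0,0],"hand":-1},{"translation":[0,0,0],"angular":[0,0,0],"hand":-1}]';  python3 w.py w5 0.4965,-0.105,-0.01 0.0
python3 - <<'E'
import cv2
a=cv2.imread("pics/w5.png")[130:260,250:500]; b=cv2.imread("pics/w5_raw.png")[104:208,200:400]
cv2.imwrite("pics/w5z.png",cv2.vconcat([cv2.resize(a,(560,292),interpolation=cv2.INTER_NEAREST),cv2.resize(b,(560,292),interpolation=cv2.INTER_CUBIC)]))
E
```

```text
time: 14.05
ee_pos: [0.4368, -0.0834, 0.0876]
eef_rot: [0.005, 0.707, -0.007, 0.707]
ft_force: [-0.3, -9.8, -0.4]
width: 0.0007
time: 15.05
ee_pos: [0.4369, -0.1015, 0.2473]
eef_rot: [0.006, 0.707, -0.005, 0.707]
ft_force: [-0.7, -0.3, -0.1]
width: 0.0004
round_well 0.77 [179. 359.] [ 0.4398 -0.0664  0.05  ]
square_well 0.64 [177. 285.] [ 0.4364 -0.1409  0.05  ]
cover_rib 0.81 [180. 355.] [ 0.4373 -0.0717  0.0655]
screw_dish 0.85 [232. 508.] [0.5017 0.0962 0.044 ]
screw_dish 0.69 [185. 109.] [ 0.4428 -0.3249  0.044 ]
scale 0.9 [217. 324.] [ 0.4957 -0.1031  0.    ]
scale 0.58 [176. 286.] [ 0.4458 -0.1451  0.    ]
[ 0.4367 -0.1013  0.2469]
```

View pics/w5.png

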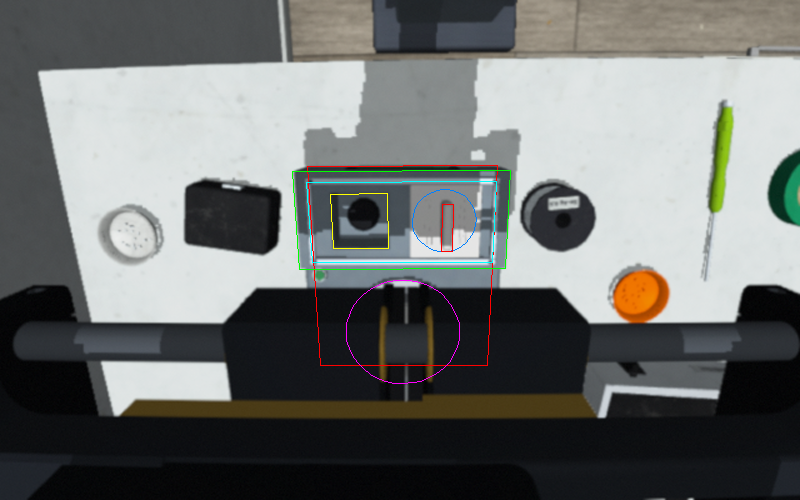

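View pics/w5z.png

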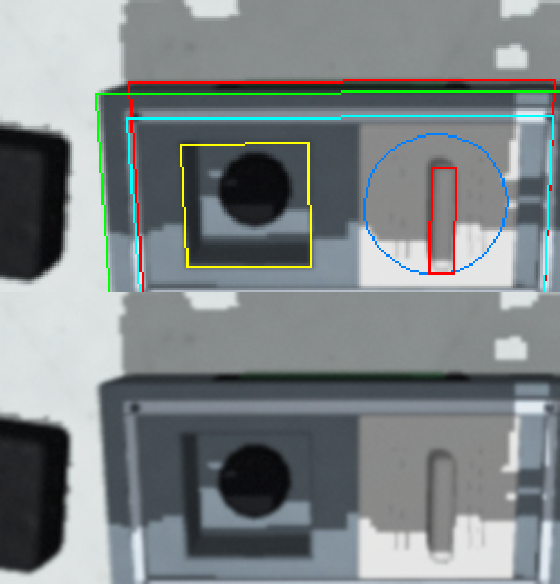

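```bash
python3 - <<'E'
from h import *
im=r.camera("side"); cv2.imwrite("pics/side2.png",im[:,:,::-1])
print([(round(d["confidence"],2),np.round(d["point"])) for d in r.mark_of("side","screw_dish")])
E
```

```text
[(0.79, array([234., 233.])), (0.64, array([245., 433.]))]
```

View pics/side2.png

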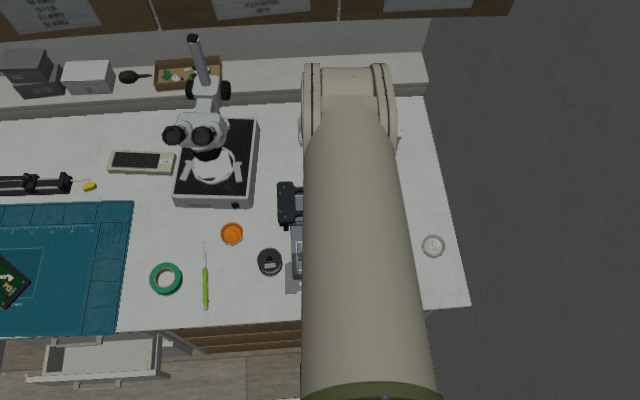

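```bash
python3 -m pendant '[{"translation":[0,2,0],"angular":[0,0,0],"hand":-1},{"translation":[0,3,0],"angular":[0,0,0],"hand":-1},{"translation":[0,3,0],"angular":[0,0,0],"hand":-1},{"translation":[0,3,0],"angular":[0,0,0],"hand":-1},{"translation":[0,3,0],"angular":[0,0,0],"hand":-1},{"translation":[0,3,0],"angular":[0,0,0],"hand":-1},{"translation":[0,3,0],"angular":[0,0,0],"hand":-1},{"translation":[0,3,0],"angular":[0,0,0],"hand":-1},{"translation":[0,3,0],"angular":[0,0,0],"hand":-1},{"translation":[0,2,0],"angular":[0,0,0],"hand":-1},{"translation":[0,1,0],"angular":[0,0,0],"hand":-1},{"translation":[0,0,0],"angular":[0,0,0],"hand":-1},{"translation":[0,0,0],"angular":[0,0,0],"hand":-1}]'; python3 - <<'E'
from h import *
im=r.camera("side"); cv2.imwrite("pics/side3.png",im[:,:,::-1])
print([(round(d["confidence"],2),np.round(d["point"])) for d in r.mark_of("side","screw_dish")])
a=overlay("side",im,(0.4965,-0.105,-0.01),0,(180,300,250,400),5); cv2.imwrite("pics/side3z.png",a)
E
```

```text
time: 16.75
ee_pos: [0.4372, 0.1876, 0.2475]
eef_rot: [0.006, 0.707, -0.006, 0.707]
ft_force: [0.1, -1.2, -0.2]
width: 0.0005
[(0.81, array([234., 233.])), (0.63, array([218., 329.])), (0.61, array([246., 433.]))]
```

View pics/side3z.png

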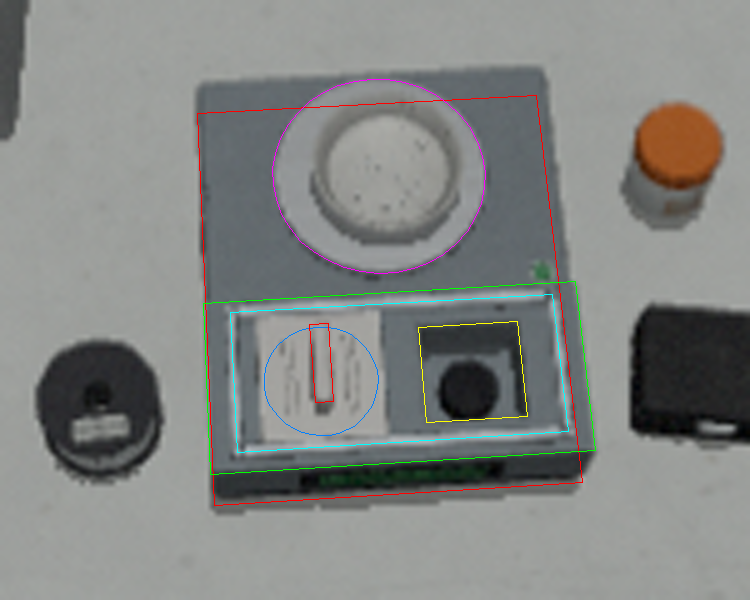

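The last side picture shows the cover shut over the round well, with the rib at about (320, 363) in the crop. The dish is on the pan at about (385, 170), where it started, and the reel, jar and case haven't moved. I'm handing the job in.

```bash
python3 -c "
from bench import r
print(r.close_job())"
```

```text
the job is handed in; nothing more can be done
None
```

I tared the scale as asked and handed the job in after about 17 s of the 46 s allowed. No verdict was reported.

- **Opening:** I pushed the cover right with the closed fingers until it met its stop. The push force rose to about 16 N, and the wrist picture put the cover at about 0.068 m.
- **Pressing:** I lowered the fingertips into the round well and pressed the tare key until it bottomed out. The fingertips were then about 23 mm above the bench, the fully down height. I held it there about 0.5 s, with 13–27 N on the wrist, and drew the fingers out.
- **Closing:** I pushed the cover left until it met its stop, with about 10 N on the wrist, then moved the arm clear.

**Last checks:**
- The wrist and side pictures show the cover shut over the round well. I never went into the square well, and its key looks up.
- The dish sits on the pan as it did at the start, and the reel, jar and case look unmoved. The driver and the open jar were not checked one by one, but the arm stayed away from both.
- The tare key can't be seen under the shut cover. It looked up in the picture taken before closing.

**Disagreements:**
- The network's mark for the dish in the side view was 5 pixels (about 1 cm) lower at the end than at the start. The magnified pictures show the dish in the same place on the pan, so I took this as network noise.
- The fingers turned out narrower than I had worked out, about 17 mm across instead of 30 mm. I found both stops by force, so this had no effect.

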